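# Tip resistor bodies into the catch dish and hold the flap at the pointer

## Robot

A 6-joint arm with a two-finger parallel gripper is mounted at the origin on the work surface. World frame = base frame: x ahead of the robot, y to its left, z up, the work surface at z = 0. Lengths are in m, angles in degrees, forces in N, time in s.
With the tool pointing down it reaches from about 0.3 to 0.75 m from the base axis. Payload 8.5 kg.
Tool frame: the origin (TCP) lies at the very end of the fingers, on their centre line; the grasp point (between the pads) lies 19 mm behind it; x points along the fingers, y is the direction in which the jaws open and shut, and the axes are right-handed (so a half turn about x gives the same grasp; the last joint's range is limited). The gripper opens to 85 mm and grips with 20 to 120 N. Pads are 22 mm wide; open, the fingers measure 114 mm over their backs; the gripper's body (76 mm by 85 mm) begins 54 mm behind the grasp point. The pads swing forward as they close: fully open they stand 13 mm farther back than shut.
Start: joints at [54.414, 21.807, 74.336, -0, 83.858, -12.336], TCP at [0.217, 0.505, 0.231] pointing down, gripper open.
Joint ranges: [-178.18, 178.18], [-50.72, 133.34], [12.68, 142.11], [-81.47, 261.47], [9.98, 163.14], [-165.26, 165.26]. Speed limits (degrees/s): [136.94, 136.94, 180, 180, 180, 180].

## Interface

Orientations are given as a 3x3 rotation matrix whose columns are the frame's x, y, z axes.
In Python, from rig import sensors, cams, env gives the robot as it stands.
- The arm moves only by the shell command python3 -m crank 'ROWS' [FORCE]. ROWS is a JSON object of lists of equal length, an entry for each row: "hand": the closure in counts, from 0 (fully open) to 255 (shut); "translation": the shift along the tool's x, y, z in m, a list of three; "dr": the turn, a rotation vector about the tool's x, y, z in rad, a list of three. A call has 1 to 5 rows; each row is the pose to reach, as a shift and turn from the pose commanded when the call began, along the tool's axes at that moment; what a row does not reach only later rows make up. A row lasts 1/10 s, in which the tool goes at most 50 mm and 8.59 degrees, less where a joint would pass 70% of its speed; a pose out of reach is approached as far as the arm can. A call with a gripper value outside its range is refused whole. The fingers move at their own pace and stop on an object; FORCE is the grip in N (left out, the last holds). Time passes only in rows, so rows that repeat a pose let the fingers close. It gives the time, the measured TCP pose, the force and the opening at its end, in the units of the state.
- sensors.observe(): the state, without advancing time (a new reading comes with each control period).
- cams.get_image(name): name is "scene" or "top" or "wrist"; returns (picture, depth): 420x560x3 uint8, blue, green, red; 420x560 float32, m along the optical axis (not along the pixel's ray), 0 where there is no reading.
- cams.calibration(name): a dict with "vertical_fov" (degrees; the focal length in pixels is half the picture's height over the tangent of half this angle, whatever the lens; pixels are square), "cx", "cy" (the principal point, pixels), "distortion" ([k1, k2, p1, p2, k3] as OpenCV has them; the pictures are not rectified), "extrinsics" (4x4, takes a point from camera to world coordinates). Camera axes: x right, y down, z forward; pixel columns grow to the right and rows downward; lengths in m; the calibration is good to about 2 mm. A picture is of the moment at which its call begins: read the wrist's pose just before it. calibration takes no time and is no camera call; for the wrist camera it gives the pose at the moment of the call.
- env.close_job(): hands the job in, once; it reports no verdict.
The state is a dict: "time_s": time; "q": joint angles; "qvel": joint speeds; "joint_efforts": joint torques, N m; "position": TCP position; "tool_rot": TCP orientation; "ft_force": force on the tool from outside, world axes, zero at the start; "wrist_torque": the same for the moment, N m; "grip_width": finger opening in m.
Only numpy, scipy, OpenCV 4.12 (cv2) and the standard library are available. Lean on these libraries where they do the work, as an engineer would, in place of code of your own. Each camera call takes 0.05 s, during which the arm holds its last target. There are 200 camera calls.

## Task

Take the loose dish by its handle and set it flat on the bench under the lip of the tipping chute, and let go of it. Then take the bar at the chute's tail and swing the flap up so that all three ceramic blocks slide into the dish, bringing the flap to the angle shown by the pointer beside it (parallel to it, within a few degrees). Finish while holding the flap there with the gripper (it falls shut if let go), and leave the pointer and the other things on the bench as they are.

Things in the scene. Friction and masses are not known exactly. Their poses are not given: they have to be found in the camera images.
- hinge (a point): Middle of the hinge axis, 90 mm above the bench, on the fixed grey stand. x along the axis, y level towards the tail bar, z up. Posts at x = 48 to 54 mm either side, y = -4 to 20 mm. Bench free below on the lip side (y below -5 mm); base plate, 110 mm wide, from y = -5 to 195 mm. A thin upright arc of bar, radius 135 mm about the axis, stands at x = 64 mm.
- flap (a joint): Flap angle, rad: 0 at rest, floor level; grows as the tail rises (stop at 1.30). Smooth aluminium channel, 84 mm wide (76 inside), walls 30 mm high, floor 4 mm with its underside on the hinge axis, from the lip 45 mm on one side to the tail wall 170 mm on the other. Free hinge, about 0.55 kg: falls shut when let go. Blocks start to slide at 0.3 to 0.45 rad.
- bar (a point): Centre of the round black handle bar on the flap's tail: 12 mm thick, 78 mm clear between its side arms, parallel to the hinge axis; 212 mm from the axis along the flap (y), 12 mm above its underside (z). 36 mm free between bar and tail wall, nothing beneath. It may turn between the pads as the flap swings. x along the bar, y along the flap floor from lip to tail.
- lip (a point): Middle of the open lower edge of the flap, on the floor's top face, 45 mm from the hinge axis on the side away from the bar; blocks drop off here. As the flap swings up it sinks (about 31 mm at 0.75 rad) and draws back towards the axis. Axes as for the bar.
- mark (a joint): Angle of the pointer in rad, counted exactly as joint flap is: the flap is at the mark when both are equal. The stiff pointer shows 0.68 to 0.95 rad and stays where it is.
- mark_tip (a point): Tip of the pointer: a dark flat steel arm, 165 mm long and 7 mm wide, turning on the flap's hinge axis beside the chute, 71 mm from its middle plane (on the hinge's +x side); y along the arm from axis to tip.
- dish_in (a point): Centre of the inner floor (4 mm above the underside) of the loose grey plastic dish: square, 120 by 120 mm outside, 38 mm high, walls and floor 4 mm, 0.15 kg. The handle points to its -y; z up.
- dish_grip (a point): Where to take the dish: middle of its solid stub handle, 20 mm wide (x), 26 mm high, sticking out 70 mm from the wall; 98 mm from the dish's centre towards -y and 23 mm above its underside (19 mm above point dish_in). Same axes as the dish.
- piece1: Loose white ceramic resistor block, 18 by 30 by 16 mm, about 20 g, lying on the flap between hinge and tail; origin at the centre of its underside, z up as it starts.
- piece2: Loose white ceramic resistor block, 18 by 30 by 16 mm, about 20 g, lying on the flap between hinge and tail; origin at the centre of its underside, z up as it starts.
- piece3: Loose white ceramic resistor block, 18 by 30 by 16 mm, about 20 g, lying on the flap between hinge and tail; origin at the centre of its underside, z up as it starts.
- tube1: Bystander, to be left alone: green ceramic tube resistor, 140 mm long, 42 mm wide, about 54 mm high. Origin on its underside.
- tube2: Bystander, to be left alone: green ceramic tube resistor, 160 mm long, 42 mm wide, about 54 mm high. Origin on its underside.
- screwdriver: Bystander, to be left alone: screwdriver lying on the bench. Origin on its underside.
- tape: Bystander, to be left alone: roll of tape lying flat, 90 mm across, 19 mm high. Origin on its underside.
- jar: Bystander, to be left alone: small jar, 40 mm across, 55 mm high, standing beside the chute. Origin on its underside.
- knob_cap: Bystander, to be left alone: loose instrument knob, 34 mm across, 22 mm high, standing beside the chute. Origin on its underside.
- wrench: Bystander, to be left alone: wrench lying on the bench. Origin on its underside.

How it is judged:
By the outcome, as a careful person would: the job done as asked, in the order asked, and still so for the second after the job is handed in, while the arm keeps its last pose, push and grip.
It also fails if it takes over 69 s, if anything falls off the work surface, if the arm or the gripper's body presses on something with over 40 N, if the wrist force passes 120 N, or if a joint passes its speed limit or range.

## Working session

There is one attempt and no reset: what is moved stays moved. The work goes in short steps, Python scripts to look and compute and a shell command to move; the robot and the scene stay as the last step left them, time stands still between calls to the robot, and variables do not carry over. Pictures are saved under pics/ and viewed, about 8 in all and at most 12, crops included, and the job is handed in when it is done.

```bash
mkdir -p pics; ls
cat > h.py <<'E'
import numpy as np, cv2
from rig import sensors, cams, env
def K(n):
    c=cams.calibration(n); f=210/np.tan(np.radians(c["vertical_fov"])/2)
    return np.array([[f,0,c["cx"]],[0,f,c["cy"]],[0,0,1]]),np.array(c["distortion"],float),np.array(c["extrinsics"])
def shot(n):
    cal=K(n); im,d=cams.get_image(n); return im,d,cal
def rays(px,cal):
    k,D,T=cal; u=cv2.undistortPoints(np.array(px,float).reshape(-1,1,2),k,D)[:,0]
    return np.c_[u,np.ones(len(u))]@T[:3,:3].T, T[:3,3]
def plane(px,z,cal):
    r,o=rays(px,cal); return o+r*((z-o[2])/r[:,2])[:,None]
def dep(px,d,cal):
    r,o=rays(px,cal); z=np.array([np.median(d[int(v)-1:int(v)+2,int(u)-1:int(u)+2]) for u,v in px]); return o+r*z[:,None]
def proj(P,cal):
    k,D,T=cal; W=np.linalg.inv(T); return cv2.projectPoints(np.array(P,float).reshape(-1,1,3),cv2.Rodrigues(W[:3,:3])[0],W[:3,3],k,D)[0][:,0]
def tri(p1,c1,p2,c2):
    r1,o1=rays([p1],c1); r2,o2=rays([p2],c2); a=np.linalg.lstsq(np.c_[r1[0],-r2[0]],o2-o1,rcond=None)[0]
    A=o1+r1[0]*a[0];B=o2+r2[0]*a[1]; return (A+B)/2,np.linalg.norm(A-B)
E
python3 - <<'E'
from h import *
np.set_printoptions(precision=3,suppress=True)
for n in("scene","top"):
    im,d,c=shot(n); cv2.imwrite(f"pics/{n}0.png",im); np.savez(f"{n}0.npz",im=im,d=d,k=c[0],D=c[1],T=c[2]); print(n,c,(d>0).mean())
print(sensors.observe())
E
```

```text
pics
scene (array([[489.912,   0.   , 284.907],
       [  0.   , 489.912, 207.504],
       [  0.   ,   0.   ,   1.   ]]), array([0.019, 0.   , 0.   , 0.   , 0.   ]), array([[-0.824,  0.332, -0.459,  1.085],
       [ 0.567,  0.478, -0.671,  0.811],
       [-0.004, -0.813, -0.582,  0.721],
       [ 0.   ,  0.   ,  0.   ,  1.   ]])) 0.9959013605442177
top (array([[409.127,   0.   , 278.531],
       [  0.   , 409.127, 205.099],
       [  0.   ,   0.   ,   1.   ]]), array([-0.015,  0.   ,  0.   ,  0.   ,  0.   ]), array([[ 0.003, -0.994,  0.112,  0.456],
       [-1.   , -0.001,  0.018,  0.054],
       [-0.018, -0.112, -0.994,  1.071],
       [ 0.   ,  0.   ,  0.   ,  1.   ]])) 0.996109693877551
{'time_s': 0.1, 'q': array([ 54.413,  21.836,  74.379,   0.001,  83.859, -12.336]), 'qvel': array([ 0.032, -0.153, -0.107,  0.022,  0.067, -0.069]), 'joint_efforts': array([  0.003, -44.922, -23.166,  -0.   ,   0.004,   0.   ]), 'position': array([0.217, 0.505, 0.231]), 'tool_rot': array([[-0.001,  0.395,  0.919],
       [-0.001,  0.919, -0.395],
       [-1.   , -0.001, -0.   ]]), 'ft_force': array([ 0.418,  0.348, -0.092]), 'wrist_torque': array([0.073, 0.003, 0.   ]), 'grip_width': 0.08514370075134522}
```

View pics/scene0.png

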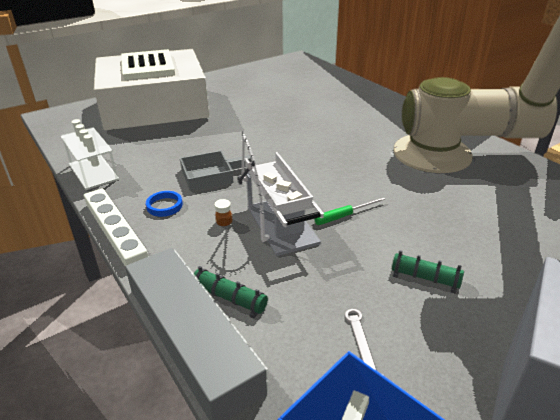

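View pics/top0.png

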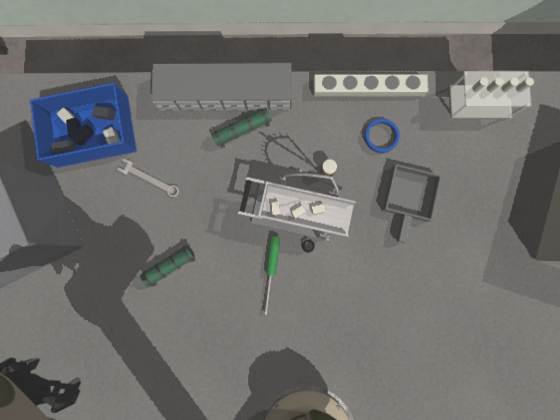

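The scene view shows the chute (centre, about 285,195) with its tail bar at (303,217) and the dish at (207,170). In the top view the flap runs from the bar (248,198) to the lip (353,222), the dish is at (412,190) with its handle at (402,230), the jar at (330,167) and the knob at (308,245). Next, enlarged crops of both.

Run:
```python
import cv2
a=cv2.imread("pics/top0.png")[150:260,230:450]; b=cv2.imread("pics/scene0.png")[120:260,170:330]
cv2.imwrite("pics/topc.png",cv2.resize(a,None,fx=3.6,fy=3.6,interpolation=cv2.INTER_CUBIC))
cv2.imwrite("pics/scenec.png",cv2.resize(b,None,fx=4.2,fy=4.2,interpolation=cv2.INTER_CUBIC))
```

```text
(no output)
```

View pics/topc.png

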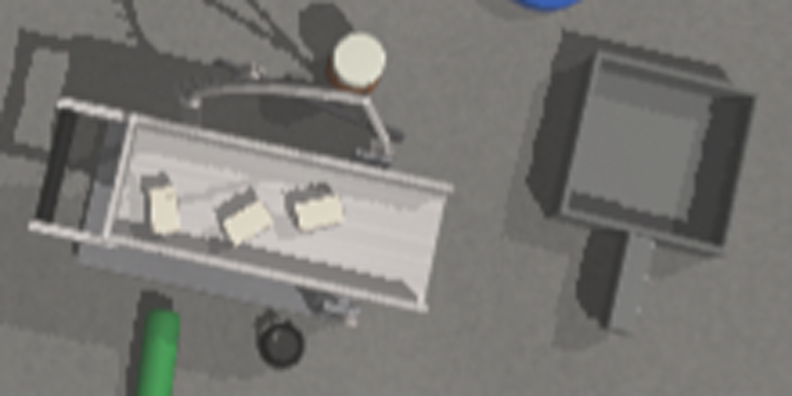

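View pics/scenec.png

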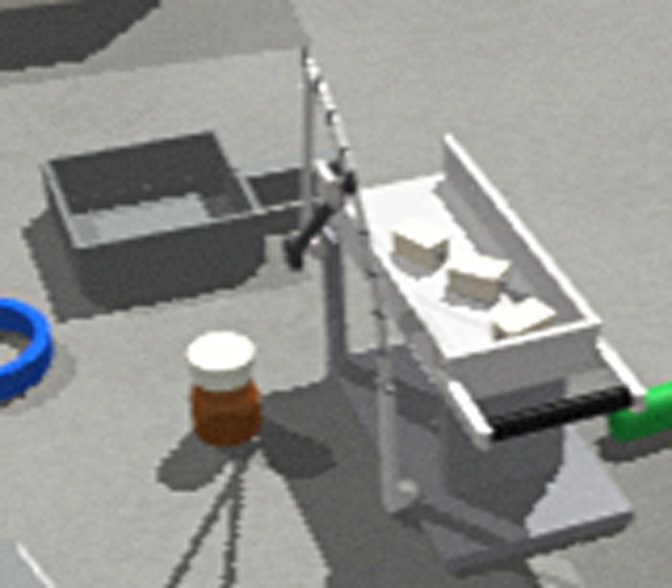

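Top crop: flap walls' corners at (452,187), (425,307), (105,240), (132,117) in crop pixels, bar between (66,112) and (44,222), dish rim corners (600,52), (753,95), (722,252), (560,213), handle end at (620,330). Scene crop: dark pointer segment from (295,255) to (347,180), beside the arc.

```bash
cat >> h.py <<'E'
np.set_printoptions(precision=4,suppress=True)
def load(n):
    f=np.load(n+".npz"); return f["im"],f["d"],(f["k"],f["D"],f["T"])
E
python3 - <<'E'
from h import *
im,d,c=load("top0"); im2,d2,c2=load("scene0")
o=np.array([230,150]); f=lambda L:np.array(L,float)/3.6+o-0.36
fl=plane(f([(452,187),(425,307),(105,240),(132,117)]),0.122,c); print("flap corners\n",fl)
u=(fl[3]-fl[0]+fl[2]-fl[1])[:2]; u/=np.linalg.norm(u); print("yaw of +y",np.degrees(np.arctan2(u[1],u[0])),np.linalg.norm(fl[0]-fl[1]),np.linalg.norm(fl[0]-fl[3]))
lip=(fl[0]+fl[1])/2; tw=(fl[2]+fl[3])/2
print("hinge from lip",lip[:2]+.045*u,"from tail",tw[:2]-.17*u)
b=plane(f([(66,112),(44,222)]),.102,c); print("bar",b,b.mean(0)," pred",lip[:2]+.257*u)
di=plane(f([(600,52),(753,95),(722,252),(560,213)]),.038,c); print("dish",di,di.mean(0),[np.linalg.norm(di[i]-di[i-1]) for i in range(4)])
print("handle",plane(f([(620,330),(632,235)]),.036,c))
print("top depth: rim/handle/floor/flapfloor/bar",dep(f([(640,290),(640,130),(400,220),(55,167)]),d,c))
s=lambda L:np.array(L,float)/4.2+[170,120]-.38
print("scene depth: handle,floor,bar",dep(s([(285,187),(150,225),(560,410)]),d2,c2))
t,e=tri(f([(55,167)])[0],c,s([(562,411)])[0],c2); print("bar tri",t,e)
for nm,a,bb in (("dish near corner",(560,213),(212,134)),("",(753,95),(80,246)),("",(722,252),(45,165))): print(nm,tri(f([a])[0],c,s([bb])[0],c2))
print("jar,knob,",plane(f([(358,60),(281,345)]),.04,c))
h=(lip[:2]+.045*u+tw[:2]-.17*u)/2; x=np.array([u[1],-u[0]]); print("hinge",h,"x",x)
for X in(.064,.071):
  for th in (0,.68,.8,.95):
    P=[np.r_[h+x*X+u*r*np.cos(th),.09+r*np.sin(th)] for r in(0,.05,.135,.165)]
    print(X,th,((proj(P,c2)-[170,120]+.38)*4.2).round().tolist(), ((proj(P,c)-o+.36)*3.6).round().tolist())
E
```

```text
flap corners
 [[ 0.5719 -0.1078  0.122 ]
 [ 0.4944 -0.0891  0.122 ]
 [ 0.5371  0.1168  0.122 ]
 [ 0.6178  0.0998  0.122 ]]
yaw of +y 77.90211534101824 0.07979313128780104 0.2125837398908283
hinge from lip [ 0.5426 -0.0544] from tail [ 0.5418 -0.0579]
bar [[0.6246 0.1449 0.102 ]
 [0.5507 0.1587 0.102 ]] [0.5876 0.1518 0.102 ]  pred [0.587  0.1529]
dish [[ 0.679  -0.2289  0.038 ]
 [ 0.6481 -0.3361  0.038 ]
 [ 0.5366 -0.3099  0.038 ]
 [ 0.5639 -0.1975  0.038 ]] [ 0.6069 -0.2681  0.038 ] [np.float64(0.11938168601487535), np.float64(0.11160308944641534), np.float64(0.11453964071669158), np.float64(0.11570850573966261)]
handle [[ 0.4821 -0.2376  0.036 ]
 [ 0.5486 -0.248   0.036 ]]
top depth: rim/handle/floor/flapfloor/bar [[ 0.51   -0.2523  0.0364]
 [ 0.6285 -0.2657  0.0034]
 [ 0.5533 -0.0778  0.0928]
 [ 0.5869  0.1514  0.1065]]
scene depth: handle,floor,bar [[ 0.5262 -0.2384  0.0245]
 [ 0.6081 -0.2775  0.004 ]
 [ 0.5903  0.155   0.1083]]
bar tri [0.587  0.1518 0.1043] 0.0005588825955307178
dish near corner (array([ 0.5749, -0.1952,  0.0957]), np.float64(0.040486348573426444))
 (array([ 0.
[... 644 characters left out ...]
0, 74.0]]
0.064 0.95 [[307.0, 252.0], [320.0, 215.0], [344.0, 146.0], [353.0, 119.0]] [[386.0, 144.0], [350.0, 125.0], [280.0, 90.0], [253.0, 76.0]]
0.071 0 [[295.0, 254.0], [324.0, 299.0], [376.0, 382.0], [396.0, 414.0]] [[388.0, 134.0], [315.0, 119.0], [192.0, 93.0], [149.0, 83.0]]
0.071 0.68 [[295.0, 254.0], [314.0, 241.0], [350.0, 215.0], [364.0, 205.0]] [[388.0, 134.0], [336.0, 114.0], [238.0, 77.0], [202.0, 63.0]]
0.071 0.8 [[295.0, 254.0], [311.0, 230.0], [342.0, 185.0], [354.0, 167.0]] [[388.0, 134.0], [342.0, 114.0], [256.0, 77.0], [223.0, 63.0]]
0.071 0.95 [[295.0, 254.0], [308.0, 218.0], [331.0, 148.0], [340.0, 122.0]] [[388.0, 134.0], [352.0, 115.0], [283.0, 78.0], [256.0, 64.0]]
```

```bash
cat >> h.py <<'E'
from scipy.spatial.transform import Rotation as Ro
def rows(p,R,s=None):
    s=s or sensors.observe(); T=np.array(s["tool_rot"])
    print("trans",T.T@(np.array(p)-s["position"]),"dr",Ro.from_matrix(T.T@np.array(R)).as_rotvec())
def down(y):  # tool pointing down with jaws along horizontal y
    y=np.r_[y,0.]; y/=np.linalg.norm(y); x=np.array([0,0,-1.]); return np.c_[x,y,np.cross(x,y)]
H=np.array([.5422,-.0562,.09]); U=np.array([.2096,.9778,0]); X=np.array([.9778,-.2096,0])
E
python3 - <<'E'
from h import *
s=sensors.observe(); k,D,T=K("wrist"); R=s["tool_rot"]
print("cam in tool",R.T@(T[:3,3]-s["position"]),"\n",R.T@T[:3,:3],k)
rows([.49,-.239,.20],down([.242,.970]))
E
```

```text
cam in tool [-0.1429 -0.0004 -0.0702] 
 [[ 0.0001 -0.2735  0.9619]
 [ 1.      0.0006  0.0001]
 [-0.0006  0.9619  0.2735]] [[351.3491   0.     281.1021]
 [  0.     351.3491 211.635 ]
 [  0.       0.       1.    ]]
trans [ 0.0314 -0.5759  0.5446] dr [-0.1613 -0.0004  0.0012]
```

```bash
python3 -m crank '{"hand":[0,0,0,0,0],"translation":[[0,-0.03,0.03],[0,-0.06,0.06],[0,-0.09,0.09],[0,-0.12,0.12],[0,-0.15,0.14]],"dr":[[0,0,0],[0,0,0],[0,0,0],[0,0,0],[0,0,0]]}'
python3 -m crank '{"hand":[0,0,0,0,0],"translation":[[0,-0.03,0.03],[0,-0.06,0.06],[0,-0.09,0.09],[0,-0.12,0.12],[0,-0.15,0.14]],"dr":[[0,0,0],[0,0,0],[0,0,0],[0,0,0],[0,0,0]]}'
python3 -m crank '{"hand":[0,0,0,0,0],"translation":[[0,-0.03,0.03],[0,-0.06,0.06],[0,-0.09,0.09],[0,-0.12,0.12],[0,-0.15,0.14]],"dr":[[0,0,0],[0,0,0],[0,0,0],[0,0,0],[0,0,0]]}'
python3 -m crank '{"hand":[0,0,0,0,0],"translation":[[0.01,-0.03,0.03],[0.01,-0.06,0.06],[0.02,-0.09,0.09],[0.03,-0.12,0.12],[0.03,-0.126,0.125]],"dr":[[0,0,0],[-0.05,0,0],[-0.1,0,0],[-0.16,0,0],[-0.16,0,0]]}'
python3 - <<'E'
from h import *
im,d,c=shot("wrist"); cv2.imwrite("pics/w1.png",im); np.savez("w1.npz",im=im,d=d,k=c[0],D=c[1],T=c[2]); s=sensors.observe(); print(s["time_s"],s["q"],s["position"],s["tool_rot"])
E
```

```text
time_s: 0.6
position: [0.2871, 0.3105, 0.2311]
tool_rot: [[-0.0, 0.395, 0.919], [-0.0, 0.919, -0.395], [-1.0, -0.0, 0.0]]
ft_force: [0.6, -0.2, -0.1]
grip_width: 0.0854
time_s: 1.1
position: [0.3566, 0.1173, 0.2312]
tool_rot: [[0.0, 0.395, 0.919], [-0.0, 0.919, -0.395], [-1.0, -0.0, 0.0]]
ft_force: [0.6, 1.2, -0.5]
grip_width: 0.0853
time_s: 1.6
position: [0.426, -0.076, 0.2311]
tool_rot: [[-0.0, 0.395, 0.919], [0.0, 0.919, -0.395], [-1.0, 0.0, -0.0]]
ft_force: [1.0, 0.3, -0.4]
grip_width: 0.0849
time_s: 2.1
position: [0.4908, -0.2424, 0.1991]
tool_rot: [[-0.002, 0.245, 0.97], [0.001, 0.97, -0.245], [-1.0, 0.001, -0.002]]
ft_force: [0.2, 0.9, -0.9]
grip_width: 0.0856
2.15 [ -38.614    22.9703   77.9017   -0.0183   79.2455 -114.3788] [ 0.4906 -0.2416  0.1998] [[-0.0018  0.2458  0.9693]
 [ 0.001   0.9693 -0.2458]
 [-1.      0.0006 -0.002 ]]
```

View pics/w1.png

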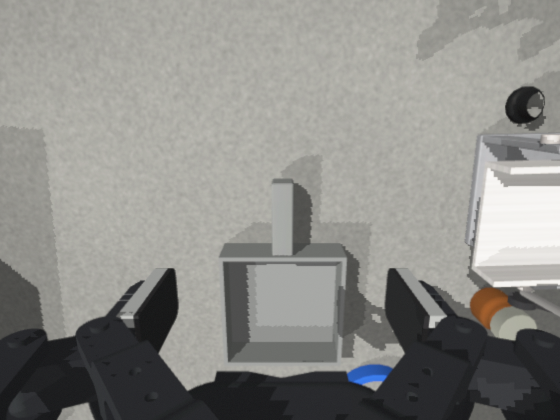

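Wrist view: the handle's top face spans (273,182)–(293,182) at its end to (272,254)–(294,254) at the wall; the dish rim's front edge runs (221,259)–(346,262), and the knob is at (525,105).

Run:
```python
from h import *
im,d,c=load("w1"); it,dt,ct=load("top0")
h=plane([(273.5,182.5),(293,182.5),(294,254),(272.5,254)],.036,c); print("handle top",h)
e=h[:2].mean(0);b=h[2:].mean(0); y=(b-e)/np.linalg.norm(b-e); print("dir",y,np.linalg.norm(b-e))
print("depth",dep([(283,200),(283,240),(285,300)],d,c))
w=plane([(222,259),(346,262),],.038,c); print("rim front",w)
f=lambda a:np.array(a)/3.6+[230,150]-.36
pe=proj([h[:2].mean(0)],ct)[0]; print("pred top-crop px of handle end",(pe-[230,150]+.36)*3.6, tri(f((624,328)),ct,(283,182.5),c))
g=e+y*.032; print("grip",g)
yy=y[:2]; jaw=np.array([-yy[1],yy[0]]); 
rows([*g[:2],.010],down(jaw))
```

```text
handle top [[ 0.479  -0.2465  0.036 ]
 [ 0.4832 -0.2297  0.036 ]
 [ 0.5496 -0.2448  0.036 ]
 [ 0.5446 -0.2644  0.036 ]]
dir [ 0.9701 -0.2425  0.    ] 0.06803512404376326
depth [[ 0.4966 -0.2422  0.0355]
 [ 0.5335 -0.2514  0.036 ]
 [ 0.6119 -0.2687  0.0047]]
rim front [[ 0.5372 -0.3112  0.038 ]
 [ 0.5685 -0.1993  0.038 ]]
pred top-crop px of handle end [620.785  331.4117] (array([ 0.4821, -0.2392,  0.0372]), np.float64(0.0031345444573712316))
grip [ 0.5121 -0.2459  0.036 ]
trans [0.1898 0.001  0.0223] dr [-0.0034 -0.002  -0.0006]
```

```bash
python3 -m crank '{"hand":[0,0,0,0,0],"translation":[[0.04,0.001,0.01],[0.08,0.001,0.022],[0.12,0.001,0.022],[0.16,0.001,0.022],[0.18,0.001,0.022]],"dr":[[0,0,0],[0,0,0],[0,0,0],[0,0,0],[0,0,0]]}' 40
python3 -m crank '{"hand":[0,80,160,255,255],"translation":[[0.009,0,0],[0.009,0,0],[0.009,0,0],[0.009,0,0],[0.009,0,0]],"dr":[[0,0,0],[0,0,0],[0,0,0],[0,0,0],[0,0,0]]}' 40
python3 -m crank '{"hand":[255,255,255,255,255],"translation":[[0,0,0],[0,0,0],[0,0,0],[0,0,0],[0,0,0]],"dr":[[0,0,0],[0,0,0],[0,0,0],[0,0,0],[0,0,0]]}' 40
```

```text
time_s: 2.65
position: [0.5107, -0.2413, 0.0187]
tool_rot: [[-0.004, 0.243, 0.97], [0.003, 0.97, -0.243], [-1.0, 0.002, -0.004]]
ft_force: [0.2, -0.2, -1.3]
grip_width: 0.0853
time_s: 3.15
position: [0.5124, -0.2437, 0.0134]
tool_rot: [[0.002, 0.243, 0.97], [-0.001, 0.97, -0.243], [-1.0, -0.001, 0.002]]
ft_force: [0.4, -0.0, -0.5]
grip_width: 0.0281
time_s: 3.65
position: [0.5123, -0.2437, 0.0131]
tool_rot: [[0.001, 0.244, 0.97], [-0.001, 0.97, -0.244], [-1.0, -0.001, 0.001]]
ft_force: [-2.2, 0.6, 6.9]
grip_width: 0.0191
```

```bash
python3 -m crank '{"hand":[255,255,255,255,255],"translation":[[-0.01,0,0],[-0.02,0,0],[-0.02,0.02,-0.02],[-0.02,0.04,-0.04],[-0.02,0.06,-0.06]],"dr":[[0,0,0],[0,0,0],[0,0,0],[0,0,0],[0,0,0]]}' 40
python3 -m crank '{"hand":[255,255,255,255,255],"translation":[[0,0.02,-0.02],[0,0.035,-0.035],[0,0.045,-0.045],[0,0.051,-0.052],[0,0.051,-0.052]],"dr":[[0,0,0],[-0.02,0,0],[-0.035,0,0],[-0.035,0,0],[-0.035,0,0]]}' 40
python3 - <<'E'
from h import *
im,d,c=shot("top"); cv2.imwrite("pics/t2.png",cv2.resize(im[150:270,230:430],None,fx=4,fy=4,interpolation=cv2.INTER_CUBIC)); np.savez("t2.npz",im=im,d=d,k=c[0],D=c[1],T=c[2])
rows(H-.075*U-.098*X-[0,0,.09-.0131],down(U[:2]))
E
```

```text
time_s: 4.15
position: [0.4679, -0.1699, 0.033]
tool_rot: [[0.0, 0.244, 0.97], [-0.0, 0.97, -0.244], [-1.0, -0.0, 0.0]]
ft_force: [0.7, 0.2, -0.8]
grip_width: 0.0193
time_s: 4.65
position: [0.4302, -0.1081, 0.0326]
tool_rot: [[-0.0, 0.209, 0.978], [-0.0, 0.978, -0.209], [-1.0, -0.0, -0.0]]
ft_force: [0.0, -0.7, -2.3]
grip_width: 0.0191
trans [ 0.0195 -0.0002 -0.0001] dr [0.0003 0.0008 0.0003]
```

View pics/t2.png

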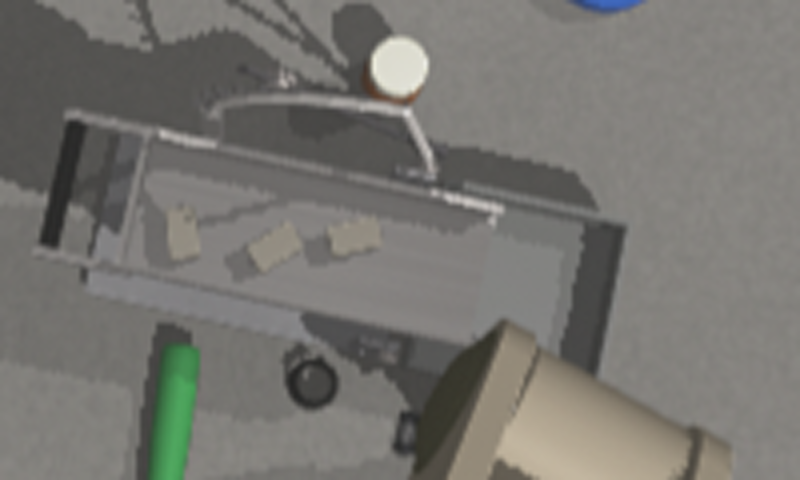

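The dish (far rim corner at (625,222), lip at about (500,210)) sits squarely under the lip, clear of the stand. Lowering and releasing.

```bash
python3 -m crank '{"hand":[255,255,255,255,255],"translation":[[0.006,0,0],[0.012,0,0],[0.016,0,0],[0.0195,0,0],[0.0195,0,0]],"dr":[[0,0,0],[0,0,0],[0,0,0],[0,0,0],[0,0,0]]}' 40
python3 -m crank '{"hand":[200,120,60,0,0],"translation":[[0,0,0],[0,0,0],[0,0,0],[0,0,0],[0,0,0]],"dr":[[0,0,0],[0,0,0],[0,0,0],[0,0,0],[0,0,0]]}' 40
python3 -m crank '{"hand":[0,0,0,0,0],"translation":[[0,0,0],[-0.03,0,0],[-0.07,0,0],[-0.12,0,0],[-0.17,0,0]],"dr":[[0,0,0],[0,0,0],[0,0,0],[0,0,0],[0,0,0]]}' 40
python3 - <<'E'
from h import *
im,d,c=shot("wrist"); cv2.imwrite("pics/w2.png",im); np.savez("w2.npz",im=im,d=d,k=c[0],D=c[1],T=c[2])
print(sensors.observe()["position"])
E
```

```text
time_s: 5.2
position: [0.4304, -0.1088, 0.0126]
tool_rot: [[-0.0, 0.21, 0.978], [-0.0, 0.978, -0.21], [-1.0, -0.0, -0.0]]
ft_force: [-0.8, -0.7, 0.2]
grip_width: 0.0192
time_s: 5.7
position: [0.4305, -0.1085, 0.0128]
tool_rot: [[0.0, 0.209, 0.978], [-0.0, 0.978, -0.209], [-1.0, -0.0, 0.0]]
ft_force: [0.7, -0.1, 0.2]
grip_width: 0.076
time_s: 6.2
position: [0.4299, -0.1082, 0.1847]
tool_rot: [[-0.001, 0.209, 0.978], [0.0, 0.978, -0.209], [-1.0, 0.0, -0.001]]
ft_force: [0.0, -0.8, -0.1]
grip_width: 0.0855
[ 0.4327 -0.1096  0.1922]
```

View pics/w2.png

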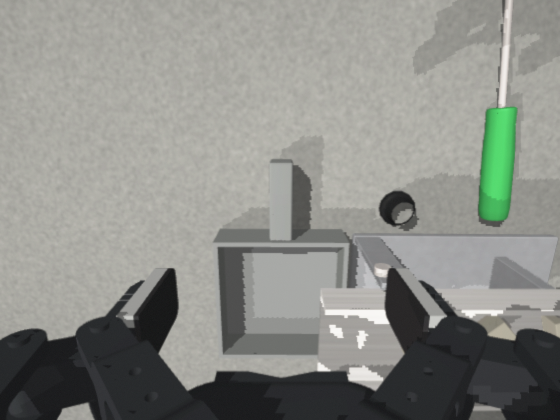

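The dish is on the bench with its handle free (end at (281,160)), rim at rows 232–355, and the lip is over it at (335,300). Next, tilting the hand to view the pointer and the chute from the side.

```bash
python3 -m crank '{"hand":[0,0,0,0,0],"translation":[[-0.04,0.02,0],[-0.08,0.05,-0.01],[-0.12,0.09,-0.02],[-0.16,0.12,-0.02],[-0.162,0.145,-0.022]],"dr":[[0,-0.1,0],[0,-0.22,0],[0,-0.34,0],[0,-0.46,0],[0,-0.56,0]]}'
python3 -m crank '{"hand":[0,0,0,0,0],"translation":[[0,0,0],[0,0,0],[0,0,0],[0,0,0],[0,0,0]],"dr":[[0,-0.14,0],[0,-0.26,0],[0,-0.26,0],[0,-0.26,0],[0,-0.26,0]]}'
python3 - <<'E'
from h import *
im,d,c=shot("wrist"); cv2.imwrite("pics/w3.png",im); np.savez("w3.npz",im=im,d=d,k=c[0],D=c[1],T=c[2])
print(sensors.observe()["position"],sensors.observe()["q"])
for th in (0,.68,.8,.95):
    print(th,proj([H+X*.071+U*r*np.cos(th)+np.array([0,0,r*np.sin(th)]) for r in(0,.165)],c))
print("bar pred",proj([H+.212*U+[0,0,.012]+s*X for s in(-.039,0,.039)],c))
E
```

```text
time_s: 6.75
position: [0.4397, 0.0389, 0.3498]
tool_rot: [[0.531, 0.209, 0.821], [-0.112, 0.978, -0.177], [-0.84, 0.002, 0.542]]
ft_force: [1.5, -0.3, -0.6]
grip_width: 0.0855
time_s: 7.25
position: [0.4401, 0.0374, 0.3456]
tool_rot: [[0.714, 0.21, 0.668], [-0.153, 0.978, -0.143], [-0.683, 0.0, 0.73]]
ft_force: [1.6, 0.2, 0.6]
grip_width: 0.0857
[0.4401 0.0374 0.3455] [ -9.3486 -10.5996 106.1962  -3.3278  37.5407 -85.4628]
0 [[225.6628 122.6705]
 [356.2387 122.7144]]
0.68 [[225.6628 122.6705]
 [332.7847 193.7953]]
0.8 [[225.6628 122.6705]
 [321.6378 205.2145]]
0.95 [[225.6628 122.6705]
 [304.9562 218.0554]]
bar pred [[427.0228  55.4268]
 [413.7034  86.33  ]
 [402.5859 112.0866]]
```

View pics/w3.png

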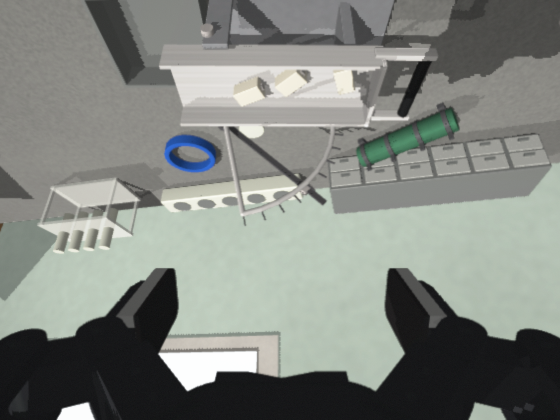

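The pointer is the dark arm from (232,128) to its tip at (325,202); the bar runs from (427,62) to (405,115), as predicted. Fitting the pointer line on its plane.

Run:
```python
from h import *
im,d,c=load("w3"); m=np.zeros(im.shape[:2],np.uint8); cv2.line(m,(245,138),(326,203),255,13)
# sample perpendicular minima along the line
a=np.array([232,128.]);b=np.array([325,202.]);t=(b-a)/np.linalg.norm(b-a);n=np.array([-t[1],t[0]]); g=cv2.cvtColor(im,cv2.COLOR_BGR2GRAY).astype(np.float32)
pts=[]
for s in np.arange(15,118,2):
    o=np.arange(-5,5.1,.5); q=a+t*s+o[:,None]*n
    v=cv2.remap(g,q[:,0].astype(np.float32),q[:,1].astype(np.float32),cv2.INTER_LINEAR)[:,0]; w=np.clip(90-v,0,None)
    if w.sum()>60: pts.append(a+t*s+n*(w@o/w.sum()))
pts=np.array(pts); print(len(pts),pts[0],pts[-1])
def onplane(p,X0):
    r,o=rays(p,c); k=((H+X*X0-o)@X)/(r@X); P=o+r*k[:,None]-H; return P@U,P[:,2]
for X0 in(.068,.071,.074):
    y,z=onplane(pts,X0); L=cv2.fitLine(np.c_[y,z].astype(np.float32),cv2.DIST_HUBER,0,.01,.01)[:,0]
    print(X0,"angle",np.arctan(L[1]/L[0]),"axis offset",L[2]*L[1]-L[3]*L[0],"tip",y[-1],z[-1],np.hypot(y[-1],z[-1]),np.arctan2(z[-1],y[-1]))
# scene check
s2,d2,c2=load("scene0"); r,o=rays([np.array((349,178))/4.2+[170,120]-.38],c2); k=((H+X*.071-o)@X)/(r@X); P=(o+r*k[:,None]-H)[0]; print("scene tip",P@U,P[2],np.arctan2(P[2],P@U))
print("bar depth",dep([(416,88),(411,100)],d,c),"bar tri",[tri((416.,88.5),c,np.array((55,167))/3.6+[230,150]-.36,load("top0")[2])], "pred",H+.212*U+[0,0,.012])
```

```text
47 [243.3038 137.8849] [323.0503 201.4813]
0.068 angle 0.76742303 axis offset -0.0021076836 tip 0.11637387420700411 0.11529550874076744 0.16381676633891903 0.7807434366296038
0.071 angle 0.767423 axis offset -0.00063287094 tip 0.11678330300663066 0.11364217517520808 0.16295055642645467 0.7717671478149809
0.074 angle 0.76742303 axis offset 0.00084196404 tip 0.11719273180625721 0.11198884160964873 0.1620976157544716 0.7626956570248009
scene tip 0.1058764751929672 0.10712992804800722 0.7912826737594435
bar depth [[0.5828 0.1519 0.1086]
 [0.5998 0.1487 0.1084]] bar tri [(array([0.5869, 0.1522, 0.1054]), np.float64(0.0014291771475723502))] pred [0.5866 0.1511 0.102 ]
```

The mark is 0.77 rad, agreeing between the wrist line fit (0.767), its tip (0.772) and the scene view (0.79). Bar centre ≈ (0.587, 0.152, 0.103). Computing the pre-grasp pose, tilted 40° from the tail side.

```bash
cat >> h.py <<'E'
Z=np.array([0,0,1.])
def tool(b): # tilt b rad from straight down, coming from the tail side
    x=-np.sin(b)*U-np.cos(b)*Z; return np.c_[x,np.cross(X,x),X]
def barp(th): return H+U*(.212*np.cos(th)-.012*np.sin(th))+Z*(.212*np.sin(th)+.012*np.cos(th))
def tcp(th,b,back=0): return barp(th)+(.019-back)*tool(b)[:,0]
E
python3 - <<'E'
from h import *
rows(tcp(0,.7,.12),tool(.7)); print(tcp(0,.7),barp(0))
E
```

```text
trans [ 0.2007  0.207  -0.04  ] dr [-0.2869  0.7847 -0.6596]
[0.5841 0.1391 0.0875] [0.5866 0.1511 0.102 ]
```

```bash
python3 -m crank '{"hand":[0,60,120,165,165],"translation":[[0,0.03,0],[0,0.06,0],[0.01,0.09,-0.01],[0.02,0.12,-0.02],[0.03,0.15,-0.03]],"dr":[[-0.035,0.095,-0.08],[-0.07,0.19,-0.16],[-0.105,0.285,-0.24],[-0.14,0.38,-0.32],[-0.175,0.475,-0.4]]}' 60
python3 - <<'E'
from h import *
rows(tcp(0,.7,.12),tool(.7)); print(sensors.observe()["q"])
E
```

```text
time_s: 7.8
position: [0.4728, 0.1863, 0.3025]
tool_rot: [[0.219, 0.258, 0.941], [-0.473, 0.872, -0.129], [-0.854, -0.417, 0.313]]
ft_force: [1.3, -0.7, -0.0]
grip_width: 0.0306
trans [0.1196 0.109  0.0778] dr [-0.1115  0.3077 -0.2557]
[ 23.3724  17.2574  75.6643 -31.4345  86.7456 -52.8386]
```

```bash
python3 -m crank '{"hand":[165,165,165,165,165],"translation":[[0.02,0.03,0.02],[0.05,0.06,0.04],[0.08,0.09,0.06],[0.12,0.109,0.078],[0.12,0.109,0.078]],"dr":[[-0.03,0.08,-0.07],[-0.06,0.16,-0.14],[-0.09,0.24,-0.2],[-0.11,0.308,-0.256],[-0.11,0.308,-0.256]]}' 60
python3 - <<'E'
from h import *
im,d,c=shot("wrist"); cv2.imwrite("pics/w4.png",im); np.savez("w4.npz",im=im,d=d,k=c[0],D=c[1],T=c[2])
rows(tcp(0,.7,0),tool(.7)); print(sensors.observe()["q"]);print("bar pred",proj([barp(0)+s*X for s in(-.039,0,.039)],c))
E
```

```text
time_s: 8.3
position: [0.6023, 0.2113, 0.1651]
tool_rot: [[-0.151, 0.151, 0.977], [-0.633, 0.744, -0.213], [-0.759, -0.651, -0.017]]
ft_force: [-0.3, -0.3, -1.9]
grip_width: 0.0304
trans [ 0.1123 -0.0029 -0.0008] dr [ 0.0031 -0.0079  0.0036]
[ 21.2628  46.527   48.2852 -34.1467 107.2855 -60.5454]
bar pred [[272.8676 158.7901]
 [272.7392 215.8703]
 [272.6267 268.3497]]
```

View pics/w4.png

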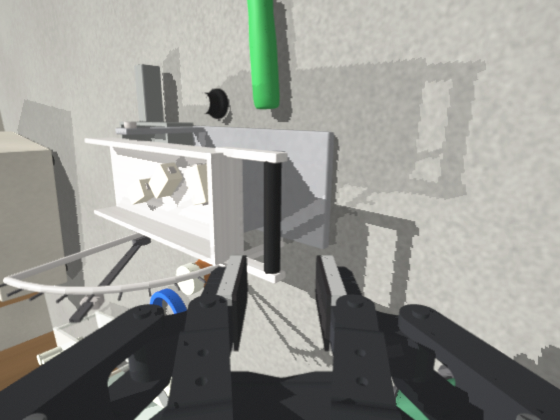

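The bar (column 272, rows 160–272) lies exactly where predicted, between the fingers' lines. Advancing and closing.

```bash
python3 -m crank '{"hand":[165,165,165,165,165],"translation":[[0.03,-0.003,-0.001],[0.06,-0.003,-0.001],[0.085,-0.003,-0.001],[0.1,-0.003,-0.001],[0.112,-0.003,-0.001]],"dr":[[0,0,0],[0,0,0],[0,0,0],[0,0,0],[0,0,0]]}' 60
python3 -m crank '{"hand":[190,220,255,255,255],"translation":[[0,0,0],[0,0,0],[0,0,0],[0,0,0],[0,0,0]],"dr":[[0,0,0],[0,0,0],[0,0,0],[0,0,0],[0,0,0]]}' 60
python3 - <<'E'
from h import *
s=sensors.observe(); print(s["q"],s["ft_force"]); g=s["position"]-.019*np.array(s["tool_rot"])[:,0]; print("grasp rel bar",(g-barp(0))@np.c_[X,U,Z])
T=np.array(s["tool_rot"]); 
for t in np.arange(.05,.801,.05): print(round(t,2),T.T@(barp(t)-barp(0)))
E
```

```text
time_s: 8.85
position: [0.5841, 0.1403, 0.0977]
tool_rot: [[-0.129, 0.166, 0.978], [-0.627, 0.75, -0.21], [-0.768, -0.64, 0.007]]
ft_force: [-0.0, 0.2, 0.5]
grip_width: 0.0301
time_s: 9.35
position: [0.5847, 0.1439, 0.0965]
tool_rot: [[-0.127, 0.163, 0.978], [-0.624, 0.753, -0.207], [-0.771, -0.637, 0.006]]
ft_force: [1.0, 11.0, -2.1]
grip_width: 0.0097
[ 16.43    45.2399  64.0792 -34.2595  91.5123 -55.9466] [ 0.9848 10.9675 -2.0794]
grasp rel bar [-0.0005  0.0046  0.0092]
0.05 [-0.0076 -0.0074  0.0001]
0.1 [-0.0148 -0.0152  0.0001]
0.15 [-0.0217 -0.0233  0.0002]
0.2 [-0.0281 -0.0318  0.0003]
0.25 [-0.0341 -0.0405  0.0003]
0.3 [-0.0396 -0.0496  0.0004]
0.35 [-0.0447 -0.0589  0.0004]
0.4 [-0.0493 -0.0685  0.0005]
0.45 [-0.0534 -0.0783  0.0005]
0.5 [-0.057  -0.0882  0.0006]
0.55 [-0.0602 -0.0984  0.0006]
0.6 [-0.0628 -0.1087  0.0006]
0.65 [-0.0649 -0.1191  0.0007]
0.7 [-0.0664 -0.1296  0.0007]
0.75 [-0.0675 -0.1401  0.0007]
0.8 [-0.068  -0.1507  0.0007]
```

The grip closed about 10 mm short of the pad centre (bar near the tips). Reopening, moving in and regripping.

```bash
python3 -m crank '{"hand":[165,165,165,165,165],"translation":[[0,0,0],[0,0,0],[0,0,0],[0,0,0],[0,0,0]],"dr":[[0,0,0],[0,0,0],[0,0,0],[0,0,0],[0,0,0]]}' 60
python3 - <<'E'
from h import *
s=sensors.observe(); print(s["ft_force"],s["grip_width"]); g=s["position"]-.019*np.array(s["tool_rot"])[:,0]; print("grasp rel bar",(g-barp(0))@np.c_[X,U,Z]); rows(tcp(0,.7),tool(.7))
E
```

```text
time_s: 9.85
position: [0.5841, 0.1406, 0.0957]
tool_rot: [[-0.132, 0.163, 0.978], [-0.628, 0.75, -0.209], [-0.767, -0.642, 0.004]]
ft_force: [-0.2, 0.3, 0.7]
grip_width: 0.0301
[-0.1874  0.3328  0.6924] 0.030054832216078756
grasp rel bar [-0.0003  0.0014  0.0083]
trans [0.0072 0.0042 0.0002] dr [-0.0023  0.0029 -0.0034]
```

```bash
python3 -m crank '{"hand":[165,165,165,165,165],"translation":[[0.003,0.004,0],[0.006,0.004,0],[0.008,0.004,0],[0.008,0.004,0],[0.008,0.004,0]],"dr":[[0,0,0],[0,0,0],[0,0,0],[0,0,0],[0,0,0]]}' 60
python3 -m crank '{"hand":[190,220,255,255,255],"translation":[[0,0,0],[0,0,0],[0,0,0],[0,0,0],[0,0,0]],"dr":[[0,0,0],[0,0,0],[0,0,0],[0,0,0],[0,0,0]]}' 60
python3 - <<'E'
from h import *
s=sensors.observe(); print(s["ft_force"],s["grip_width"]); g=s["position"]-.019*np.array(s["tool_rot"])[:,0]; print("grasp rel bar",(g-barp(0))@np.c_[X,U,Z]); rows(tcp(0,.7),tool(.7))
E
```

```text
time_s: 10.35
position: [0.5836, 0.1386, 0.0868]
tool_rot: [[-0.132, 0.163, 0.978], [-0.628, 0.75, -0.209], [-0.767, -0.642, 0.003]]
ft_force: [0.5, 0.0, -0.2]
grip_width: 0.03
time_s: 10.85
position: [0.5837, 0.1387, 0.0872]
tool_rot: [[-0.131, 0.163, 0.978], [-0.628, 0.749, -0.209], [-0.767, -0.642, 0.004]]
ft_force: [-1.1, -0.4, 3.2]
grip_width: 0.0101
[-1.1135 -0.363   3.2185] 0.010071937844263842
grasp rel bar [-0.0004 -0.0006 -0.0003]
trans [-0.0006  0.0002  0.0003] dr [-0.0022  0.0032 -0.0033]
```

Grasp centred on the bar within 1 mm. Swinging up, slowly through the sliding range.

```bash
python3 -m crank '{"hand":[255,255,255,255,255],"translation":[[-0.0076,-0.0074,0],[-0.0148,-0.0152,0],[-0.0217,-0.0233,0],[-0.0281,-0.0318,0],[-0.0341,-0.0405,0]],"dr":[[0,0,0],[0,0,0],[0,0,0],[0,0,0],[0,0,0]]}' 60
python3 -m crank '{"hand":[255,255,255,255,255],"translation":[[-0.0022,-0.0036,0],[-0.0044,-0.0073,0],[-0.0065,-0.011,0],[-0.0086,-0.0147,0],[-0.0106,-0.0184,0]],"dr":[[0,0,0],[0,0,0],[0,0,0],[0,0,0],[0,0,0]]}' 60
python3 -m crank '{"hand":[255,255,255,255,255],"translation":[[-0.0018,-0.0038,0],[-0.0036,-0.0077,0],[-0.0054,-0.0116,0],[-0.0071,-0.0155,0],[-0.0087,-0.0194,0]],"dr":[[0,0,0],[0,0,0],[0,0,0],[0,0,0],[0,0,0]]}' 60
python3 -m crank '{"hand":[255,255,255,255,255],"translation":[[-0.0014,-0.004,0],[-0.0028,-0.008,0],[-0.0042,-0.012,0],[-0.0055,-0.016,0],[-0.0068,-0.0201,0]],"dr":[[0,0,0],[0,0,0],[0,0,0],[0,0,0],[0,0,0]]}' 60
python3 - <<'E'
from h import *
s=sensors.observe(); g=s["position"]-.019*np.array(s["tool_rot"])[:,0]-H; print("g",g@np.c_[X,U,Z],"theta",np.arctan2(g[2],g@U)-np.arctan2(.012,.212),np.linalg.norm(g))
T=np.array(s["tool_rot"]); print(s["q"],[T.T@(barp(t)-barp(.55)) for t in(.65,.7,.767)])
E
```

```text
time_s: 11.35
position: [0.5817, 0.1299, 0.14]
tool_rot: [[-0.131, 0.163, 0.978], [-0.627, 0.75, -0.209], [-0.768, -0.641, 0.004]]
ft_force: [3.4, 2.1, -5.0]
grip_width: 0.01
time_s: 11.85
position: [0.5802, 0.1234, 0.1598]
tool_rot: [[-0.129, 0.163, 0.978], [-0.627, 0.751, -0.208], [-0.769, -0.64, 0.005]]
ft_force: [3.2, 7.6, -0.4]
grip_width: 0.0098
time_s: 12.35
position: [0.5783, 0.1146, 0.1794]
tool_rot: [[-0.129, 0.163, 0.978], [-0.627, 0.751, -0.208], [-0.769, -0.64, 0.006]]
ft_force: [3.0, 9.4, 0.3]
grip_width: 0.01
time_s: 12.85
position: [0.576, 0.1039, 0.1977]
tool_rot: [[-0.128, 0.164, 0.978], [-0.626, 0.751, -0.208], [-0.769, -0.639, 0.006]]
ft_force: [4.3, 9.8, 2.0]
grip_width: 0.0097
g [-0.0007  0.1758  0.1223] theta 0.5514202595165754 0.21416149724258574
[ 13.3458  37.3281  62.5191 -35.8161  97.6853 -63.8374] [array([-0.0046, -0.0207,  0.0001]), array([-0.0062, -0.0312,  0.0001]), array([-0.0074, -0.0454,  0.0002])]
```

```bash
python3 -m crank '{"hand":[255,255,255,255,255],"translation":[[-0.0012,-0.005,0],[-0.0024,-0.01,0],[-0.0035,-0.0155,0],[-0.0046,-0.0207,0],[-0.0054,-0.0259,0]],"dr":[[0,0,0],[0,0,0],[0,0,0],[0,0,0],[0,0,0]]}' 60
python3 -m crank '{"hand":[255,255,255,255,255],"translation":[[-0.0007,-0.005,0],[-0.0013,-0.01,0],[-0.0018,-0.015,0],[-0.002,-0.0195,0],[-0.002,-0.0195,0]],"dr":[[0,0,0],[0,0,0],[0,0,0],[0,0,0],[0,0,0]]}' 60
python3 -m crank '{"hand":[255,255,255,255,255],"translation":[[0,0,0],[0,0,0],[0,0,0],[0,0,0],[0,0,0]],"dr":[[0,0,0],[0,0,0],[0,0,0],[0,0,0],[0,0,0]]}' 60
python3 - <<'E'
from h import *
for n in("top","wrist","scene"):
    im,d,c=shot(n); cv2.imwrite(f"pics/{n}5.png",im); np.savez(f"{n}5.npz",im=im,d=d,k=c[0],D=c[1],T=c[2])
    if n=="top": A=cv2.resize(im[150:290,230:430],(560,392),interpolation=cv2.INTER_CUBIC)
    if n=="scene": B=cv2.resize(im[90:270,170:380],(457,392),interpolation=cv2.INTER_CUBIC)
cv2.imwrite("pics/c5.png",cv2.resize(np.hstack([A,B]),None,fx=.78,fy=.78))
s=sensors.observe(); g=s["position"]-.019*np.array(s["tool_rot"])[:,0]-H; print("g",g@np.c_[X,U,Z],"theta",np.arctan2(g[2],g@U)-np.arctan2(.012,.212),np.linalg.norm(g))
E
```

```text
time_s: 13.35
position: [0.5723, 0.0876, 0.2185]
tool_rot: [[-0.129, 0.164, 0.978], [-0.627, 0.751, -0.208], [-0.769, -0.64, 0.006]]
ft_force: [1.9, 16.3, 10.1]
grip_width: 0.01
time_s: 13.85
position: [0.569, 0.0733, 0.2329]
tool_rot: [[-0.13, 0.164, 0.978], [-0.628, 0.75, -0.209], [-0.767, -0.641, 0.006]]
ft_force: [2.0, 7.1, 5.1]
grip_width: 0.01
time_s: 14.35
position: [0.5691, 0.0737, 0.2325]
tool_rot: [[-0.13, 0.164, 0.978], [-0.628, 0.75, -0.209], [-0.767, -0.641, 0.006]]
ft_force: [1.7, 7.2, 5.3]
grip_width: 0.0095
g [-0.001   0.1449  0.1571] theta 0.7691662679363367 0.2136856010183229
```

View pics/c5.png

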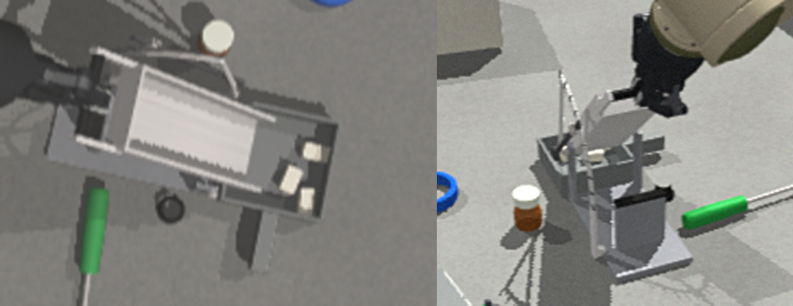

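View pics/wrist5.png

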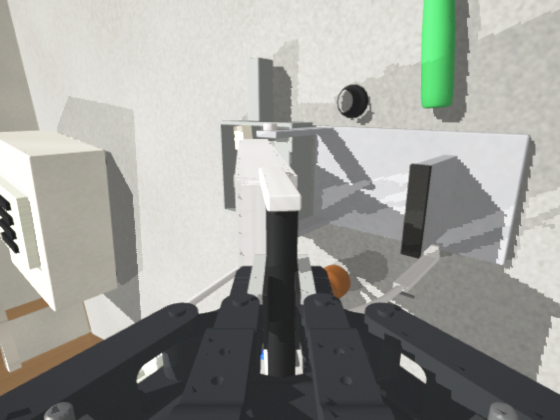

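All three blocks lie in the dish (top part at (313,152), (291,180), (307,198)), the flap is held by the gripper, and jar, knob and screwdriver are unmoved. An independent check of the flap angle from the top depth, then hand in.

Run:
```python
from h import *
im,d,c=load("top5"); # floor region: composite px /.78/2.8 + offset
px=[(230+x/.78/2.8,150+y/.78/2.8) for x in range(155,240,6) for y in range(105,150,5)]
P=(dep(px,d,c)-H)@np.c_[X,U,Z]; P=P[(abs(P[:,0])<.034)]
for _ in range(3):
    A=np.c_[P[:,1],P[:,0],np.ones(len(P))]; k=np.linalg.lstsq(A,P[:,2],rcond=None)[0]; r=P[:,2]-A@k; P=P[abs(r)<max(2*r.std(),.001)]
print("floor angle",np.arctan(k[0]),"xslope",k[1],"resid",r.std(),len(P))
a,b=load("top0")[0],im
for n in("scene","top"):
    i0,i1=load(n+"0")[0],load(n+"5")[0]; print(n,"changed share",(cv2.absdiff(i0,i1).max(2)>60).mean())
# pieces: white blobs inside the dish
hsv=cv2.cvtColor(im,cv2.COLOR_BGR2HSV); m=((hsv[...,2]>185)&(np.indices(d.shape)[1]>350)&(np.indices(d.shape)[1]<385)&(np.indices(d.shape)[0]>200)&(np.indices(d.shape)[0]<255)).astype(np.uint8)
q,_,st,ce=cv2.connectedComponentsWithStats(m); ce=ce[1:][st[1:,4]>15]; print((dep(ce,d,c)-(H-.075*U))@np.c_[X,U,Z]+[0,0,.09])
```

```text
floor angle 0.7681981794198813 xslope 0.006338022497068287 resid 0.0009365477073127876 122
scene changed share 0.18213860544217686
top changed share 0.027372448979591835
[[ 0.0205 -0.0356  0.0202]
 [-0.0166 -0.0179  0.02  ]
 [-0.0349 -0.0397  0.0207]]
```

```bash
python3 -c "
from rig import env; print(env.close_job())"
```

```text
the job is handed in; nothing more can be done
None
```

I set the dish under the lip by its handle and let it go. I then swung the flap up by its tail bar until all three blocks slid into the dish. The job was handed in at about 14.5 s, with the gripper still holding the flap.

**Last checks:**
- **Flap angle:** 0.768 rad from a fit to the floor's depth, and 0.769 rad from the arm's pose. The pointer reads 0.767 rad on the line fit and 0.772 rad at its tip. The coarser scene view put the pointer at 0.79 rad.
- **Blocks:** all three lie flat inside the dish, with their tops 20 mm above the bench, which is the dish floor plus the block height.
- **Bystanders:** the jar, knob and screwdriver looked unmoved in the last pictures. I did not measure the other items one by one; my whole-image change figure also picks up the arm's own movement, so it shows nothing either way.
- **Forces:** the largest wrist reading printed was about 19 N.

**Disagreements:**
- My first grip on the bar closed about 10 mm short of the pad centre, so I opened, moved in and gripped again.
- The opening read about 10 mm on the 12 mm bar, and 19 mm on the 20 mm dish handle.

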